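# Hold down a dimmer module's recessed reset button with a screwdriver

## Task

The LED dimmer module on the plywood test board needs a factory reset. First slide its dust shutter fully open, then take the small screwdriver out of the drilled wooden tool block, and with the blade pointing straight down reach through the access hole nearer the white terminal strip and press the button at its bottom fully down, firmly but without forcing it; leave the button in the other hole unpressed and the things around undisturbed. Finish while still holding the screwdriver in the gripper with the button held down: do not let go or withdraw.

Things in the scene. Friction and masses are not known exactly. Their poses are not given: they have to be found in the camera images.
- board: Plywood test board 170 x 240 x 12 mm, fastened to the table; origin at the centre of its underside, on the table, z up, y along the long side. On it the dimmer module (module) and, at the +y end, a finned heat sink, top 40 mm above the table.
- module: Stepped plastic module screwed to the board; same origin and axes as the board. Black base 110 x 150 mm (x, y) centred 35 mm to the board's -y, top at 46 mm; on it a grey block 72 mm wide in x, centred at x = -14 mm, flat deck 66 mm above the table; along the +x edge, lower than the deck, a white 10-way terminal strip 20 x 110 x 16 mm.
- rack: Wooden tool block 60 x 140 x 78 mm, fixed; origin at the centre of its underside, z up, y along its 140 mm length. Three vertical holes in a row along y, at y = +45 mm (9 mm wide, holds the screwdriver), 0 (19.5 mm, holds a marker pen), -45 mm (9 mm, empty).
- driver: Small red-handled screwdriver, 140 mm long, about 45 g, standing loose, blade down, in the block's +45 mm hole, handle resting on the block's top. Origin at the blade tip, z along the shaft towards the handle end. Round blade 4 mm thick, z = 0 to 71 mm; handle z = 71 to 140 mm, 16.5 mm wide along its x, 14.5 mm along its y. Lift it straight up: 75 mm clears the block, 140 mm the pen.
- driver_grip (a point): Centre of the screwdriver's handle, 105.5 mm up from the tip (at the start 112 mm above the table); same axes as driver.
- driver_tip (a point): The screwdriver's blade tip; same axes as driver.
- shutter (a joint): Slide of the black dust shutter on the deck, m: 0 = closed, covering both holes; it moves towards the board's -y to 0.034 = fully open, against its stop, both holes bare. About 1 N of friction; it stays where it is left.
- shutter_grip (a point): Middle of the shutter's finger rib, 77 mm above the table. The rib is 28 mm long along the board's x, 9 mm thick along y; its top is 5.5 mm above this point, the 3.3 mm thick shutter plate's top 7 mm below. Axes as the board's; moves with the shutter. Rails 5.5 mm tall run along y on the deck, 28 mm to either side of it in x.
- reset_hole (a point): Centre of the mouth, on the deck, of the round access hole nearer the terminal strip; 12 mm wide, straight down, board axes. Bottom of it: the reset button, 13 mm below the deck.
- pair_hole (a point): Centre of the mouth of the other, alike hole, 26 mm to the board's -x of the first, with the button that must not be pressed.
- reset_top (a point): Centre of the top of the reset button, a 10 mm wide cap in the well, 13 mm below the deck when up; it moves with the button.
- reset_button (a joint): Travel of the reset button, m: 0 = up, 0.004 = fully down. It is sprung back: 1.5 N to start it moving, 5 N fully down, then a hard stop.
- pair_button (a joint): Travel of the button in the other hole, m: 0 = up, 0.004 = down; same spring.
- pen: Marker pen standing in the middle hole of the block, 15 mm thick, top 135 mm above the table; bystander. Origin at its foot.
- meter: Multimeter 145 x 70 x 43 mm lying on the table; bystander. Origin at the centre of its underside.
- tape: Roll of yellow tape, 58 mm wide, 19 mm tall, on the table; bystander. Origin at the centre of its underside.
- spare_strip: Loose white terminal strip 20 x 110 x 16 mm on the table; bystander. Origin at the centre of its underside.

How it is judged:
By the outcome, as a careful person would: the job done as asked, in the order asked, and still so for the second after the job is handed in, while the arm keeps its last pose, push and grip.
It also fails if it takes over 51 s, if anything falls off the work surface, if the arm or the gripper's body presses on something with over 40 N, if the wrist force passes 120 N, or if a joint passes its speed limit or range.

## Robot

A 7-joint arm with a two-finger parallel gripper is mounted at the origin on a cart in front of the work surface, level with it; the furniture and walls round the work are solid. World frame = base frame: x ahead of the robot, y to its left, z up, the work surface at z = 0. Lengths are in m, angles in rad, forces in N, time in s.
With the tool pointing down it reaches from about 0.425 to 0.8 m from the base axis. Payload 8.3 kg.
Tool frame: the origin (TCP) lies at the very end of the fingers, on their centre line; the grasp point (between the pads) lies 19 mm behind it; z points along the fingers, y is the direction in which the jaws open and shut (so a half turn about z gives the same grasp; the last joint's range is limited). The gripper opens to 85 mm and grips with 20 to 120 N. Pads are 22 mm wide; open, the fingers measure 114 mm over their backs; the gripper's body (76 mm by 85 mm) begins 54 mm behind the grasp point. The pads swing forward as they close: fully open they stand 13 mm farther back than shut.
Start: joints at [-0.063, 0.383, 0.016, 1.37, -0.006, 1.388, -0.046], TCP at [0.625, 0, 0.231] pointing down, gripper open.
Joint ranges: [-2.95, 2.95], [-0.25, 2.06], [-1.52, 1.56], [0.18, 2.33], [-1.44, 4.58], [0.02, 2.06], [-3.01, 3.01]. Speed limits (rad/s): [2.39, 2.39, 3.01, 3.01, 3.14, 3.14, 3.14].

## Interface

Orientations are given as a unit quaternion [x, y, z, w].
In Python, from bench import readout, eyes, robot, models gives the robot as it stands.
- The arm moves only by the tool apply_moves, never from a script. Its argument "steps" is a list of rows, each an object of numbers: "dx", "dy", "dz": the shift along the tool's x, y, z in mm; "rx", "ry", "rz": the turn, a rotation vector about the tool's x, y, z in rad; "fingers": the gripper's target within -1 to 1 (shut at 1, half-way at 0, fully open at -1). In form: [{"dx": .., "dy": .., "dz": .., "rx": .., "ry": .., "rz": .., "fingers": ..}, ...]. A call has 1 to 5 rows; each row is the pose to reach, as a shift and turn from the pose commanded when the call began, along the tool's axes at that moment; what a row does not reach only later rows make up. A row lasts 1/12 s, in which the tool goes at most 41.7 mm and 7.16 degrees, less where a joint would pass 70% of its speed; a pose out of reach is approached as far as the arm can. A call with a gripper value outside its range is refused whole. The fingers move at their own pace and stop on an object; the grip force is fixed at half the most. Time passes only in rows, so rows that repeat a pose let the fingers close. It gives the time, the measured TCP pose, the force and the opening at its end, in the units of the state.
- readout.get_obs(): the state, without advancing time (a new reading comes with each control period).
- eyes.snapshot(name): name is "scene" or "side" or "wrist"; returns a dict with "pixels" (480x640x3 uint8, red, green, blue), "depth" (480x640 float32, m along the optical axis (not along the pixel's ray), 0 where there is no reading), "fov_y" (degrees; the focal length in pixels is half the picture's height over the tangent of half this angle, whatever the lens; pixels are square), "cx", "cy" (the principal point, pixels), "R" (3x3) and "t" (3): a world point X has camera coordinates R X + t. Camera axes: x right, y down, z forward; pixel columns grow to the right and rows downward; lengths in m; the calibration is good to about 2 mm. A picture is of the moment at which its call begins.
- robot.job_done(): hands the job in, once; it reports no verdict.
Trained networks look in the newest picture that a camera, given by its name, has taken for a name from the list of things; names that differ only in an ending like _2 or _b are one class to them, and where a whole thing is asked for, a point or a joint stands for the part that bears it (a point fixed in the world has none). Each returns a list of dicts, best first, with "score" (0 to 1); they miss things now and then, are a little off and sometimes report something else, mostly with a low value. They report only what shows in the picture. A call takes as long as a camera call.
- models.masks_of(camera, thing): "pixels" (480x640 bool, what is visible of it) and "bbox" ([left, top, right, bottom] in pixels, round what is visible of it).
- models.mark_of(camera, thing): "pixel" ([column, row] in pixels: a listed point, or the origin of a listed thing).
The state is a dict: "time": time; "joints": joint angles; "qvel": joint speeds; "joint_efforts": joint torques, N m; "tcp_pos": TCP position; "eef_rot": TCP orientation; "ft_force": force on the tool from outside, world axes, zero at the start; "moment": the same for the moment, N m; "grip_width": opening from 0.0 (shut) to 1.0 (fully open).
Only numpy, scipy, OpenCV 4.12 (cv2) and the standard library are available. Lean on these libraries where they do the work, as an engineer would, in place of code of your own. Each camera call takes 0.05 s, during which the arm holds its last target.

## Working session

There is one attempt and no reset: what is moved stays moved. The work goes in short steps, Python scripts to look and compute and a tool call to move; the robot and the scene stay as the last step left them, time stands still between calls to the robot, and variables do not carry over. Pictures are saved under pics/ and viewed, and the job is handed in when it is done.

Besides the shell and the picture viewer there is one more tool, called after "Request:" in YAML: its name, and indented under it one key for each argument. apply_moves: Moves the arm, as the interface text tells. Its arguments: {"type":"object","properties":{"steps":{"type":"array"}},"required":["steps"]}

```bash
mkdir -p pics; ls; cat > h.py <<'E'
import numpy as np, cv2
from bench import readout, eyes, robot, models
def snap(cam,name=None):
    s=eyes.snapshot(cam)
    if name: cv2.imwrite('pics/%s.png'%name, s['pixels'][:,:,::-1])
    s['f']=240/np.tan(np.radians(s['fov_y']/2)); return s
def ray(s,px):
    R=np.array(s['R']);t=np.array(s['t'])
    d=R.T@np.array([(px[0]-s['cx'])/s['f'],(px[1]-s['cy'])/s['f'],1]); return -R.T@t,d
def atz(s,px,z):
    o,d=ray(s,px); return o+d*(z-o[2])/d[2]
def dep(s,px):
    o,d=ray(s,px); return o+d*s['depth'][int(round(px[1])),int(round(px[0]))]
def proj(s,X):
    c=np.array(s['R'])@np.array(X)+np.array(s['t']); return c[:2]/c[2]*s['f']+[s['cx'],s['cy']]
E
python3 - <<'E'
from h import *
np.set_printoptions(precision=4,suppress=True)
Z=dict(board=0,module=0,rack=0,driver=.0065,driver_grip=.112,shutter_grip=.077,reset_hole=.066,pair_hole=.066,pen=None,meter=0,tape=0,spare_strip=0)
for c in ['scene','side','wrist']:
    s=snap(c,c+'0'); print(c,s['fov_y'],-np.array(s['R']).T@s['t'])
    for n,z in Z.items():
        for m in models.mark_of(c,n)[:2]:
            p=m['pixel']; print(n,round(m['score'],2),np.round(p,1),atz(s,p,z) if z is not None else '',dep(s,p))
print(readout.get_obs())
E
```

```text
pics
scene 47.73048588858146 [-0.2483  0.7269  1.2853]
board 0.89 [275.2 271.6] [ 0.5469  0.1389 -0.    ] [0.5207 0.1583 0.0424]
module 0.55 [282.  271.2] [0.5337 0.1236 0.    ] [0.4924 0.1555 0.0679]
module 0.4 [285.9 263. ] [0.5484 0.0945 0.    ] [0.5068 0.1274 0.067 ]
rack 0.85 [339.  220.3] [ 0.5561 -0.1442  0.    ] [-0.2483  0.7269  1.2853]
driver_grip 0.54 [324.5 196.3] [ 0.5867 -0.109   0.112 ] [ 0.5798 -0.1021  0.1218]
shutter_grip 0.62 [283.6 259.6] [0.5144 0.1287 0.077 ] [0.5147 0.1284 0.0764]
shutter_grip 0.45 [278.8 272.6] [0.4896 0.1693 0.077 ] [0.5042 0.1583 0.0531]
reset_hole 0.92 [279.5 261. ] [0.5259 0.135  0.066 ] [0.5233 0.1369 0.0701]
pair_hole 0.67 [286.7 264.3] [0.5024 0.1285 0.066 ] [0.5    0.1304 0.0698]
meter 0.8 [215.1 342.5] [ 0.4829  0.4121 -0.    ] [0.464  0.4202 0.0332]
tape 0.5 [386.8 178.8] [ 0.574  -0.4009  0.    ] [ 0.5607 -0.3826  0.0208]
side 55.39657177085796 [ 0.4972 -0.9036  0.7693]
board 0.71 [316.1 238.1] [0.5352 0.1232 0.    ] [0.5319 0.0328 0.0677]
module 0.72 [314.5 235.3] [0.5308 0.1363 0.    ] [0.528  0.0482 0.0652]
rack 0.6 [332.7 305.5]
[... 1280 characters left out ...]
le 0.69 [150.7  29.4] [0.5151 0.1287 0.066 ] [0.521  0.126  0.0827]
pair_hole 0.59 [137.7  28.3] [0.5064 0.1293 0.066 ] [0.5125 0.1268 0.0819]
pen 0.28 [257.  333.7]  [ 0.5793 -0.0972  0.0792]
{'time': 1.95, 'joints': array([-0.0629,  0.3834,  0.0164,  1.3701, -0.0063,  1.3882, -0.0465]), 'qvel': array([ 0.0012, -0.0023, -0.0018,  0.0008, -0.0018, -0.0004, -0.0001]), 'joint_efforts': array([  0.0002, -62.7329,   0.8428, -37.2077,   0.0165,   0.0028,
        -0.    ]), 'tcp_pos': array([0.625 , 0.0001, 0.2313]), 'eef_rot': array([ 0.7071,  0.7071, -0.    , -0.    ]), 'ft_force': array([ 0.7597, -0.5325,  0.4654]), 'moment': array([ 0.0537, -0.0078,  0.0367]), 'grip_width': 1.0020085427307126}
```

View pictures.

```bash
python3 - <<'E'
import cv2
a=cv2.imread('pics/scene0.png')[150:330,180:420];cv2.imwrite('pics/sc0.png',cv2.resize(a,None,fx=3.3,fy=3.3,interpolation=cv2.INTER_CUBIC))
a=cv2.imread('pics/side0.png')[150:350,230:430];cv2.imwrite('pics/si0.png',cv2.resize(a,None,fx=3,fy=3,interpolation=cv2.INTER_CUBIC))
E
```

```text
(no output)
```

View pics/sc0.png

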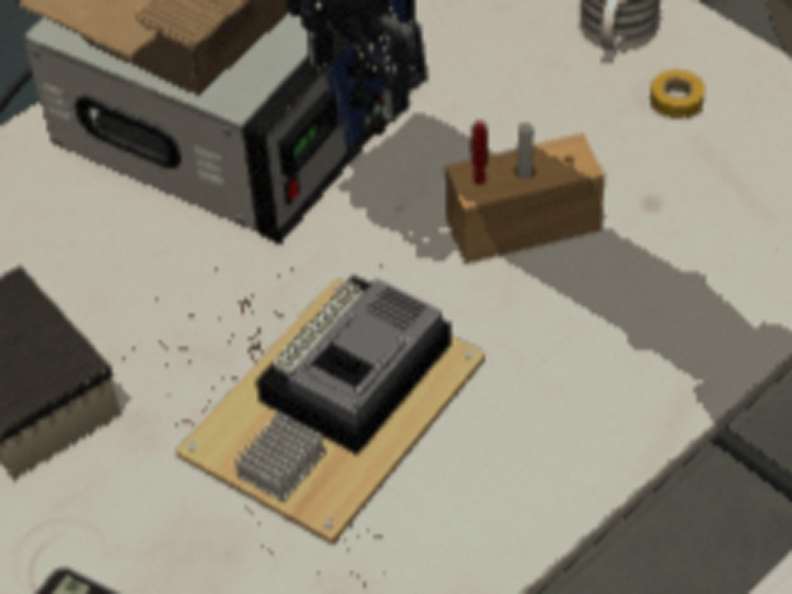

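View pics/si0.png

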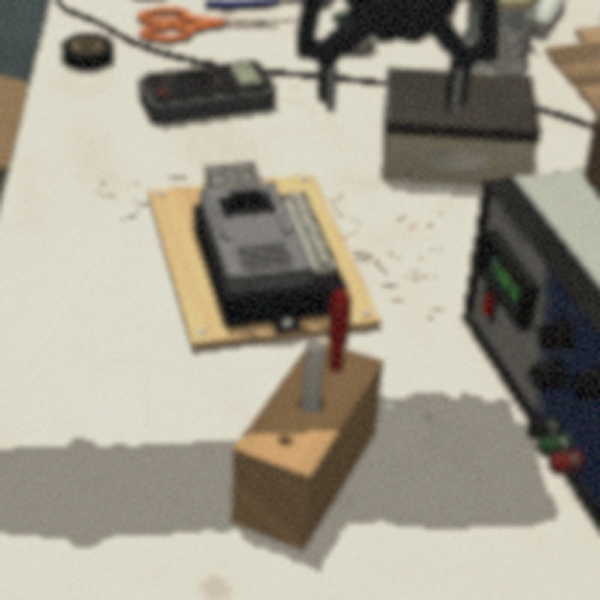

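View pics/wrist0.png

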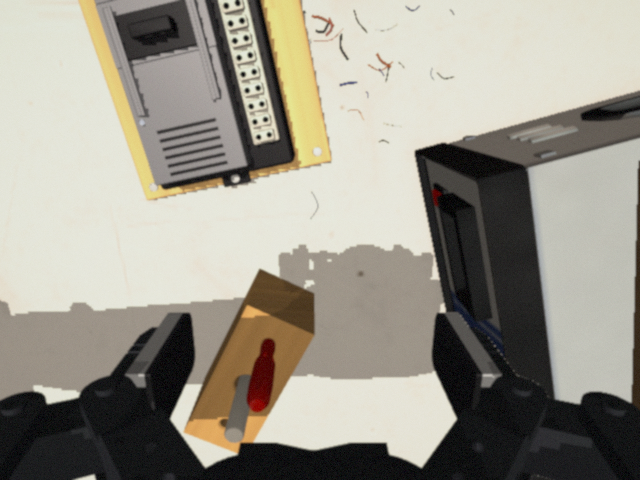

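```bash
cat >> h.py <<'E'
def cloud(s):
    R=np.array(s['R']);t=np.array(s['t']);v,u=np.mgrid[:480,:640];d=s['depth']
    P=np.stack([(u-s['cx'])/s['f']*d,(v-s['cy'])/s['f']*d,d],-1).astype(float)
    return (P-t)@R
def rect(P):
    c,sz,a=cv2.minAreaRect((P[:,:2]*1000).astype(np.float32)); return np.round(c,1),np.round(sz,1),round(a,1)
E
python3 - <<'E'
from h import *
np.set_printoptions(precision=4,suppress=True)
for c in ['scene','wrist','side']:
    s=snap(c);P=cloud(s);ok=s['depth']>0
    m=models.masks_of(c,'rack')[:1]
    for q in m:
        k=q['pixels']&ok&(abs(P[...,2]-.078)<.004); print(c,'rack top',k.sum(),rect(P[k]),np.median(P[k][:,2]))
    for q in models.masks_of(c,'driver')[:1]:
        k=q['pixels']&ok&(P[...,2]>.1); print(c,'driver',k.sum(),np.median(P[k],0),P[k][:,2].max())
    for q in models.masks_of(c,'board')[:1]:
        k=q['pixels']&ok&(P[...,2]<.03); print(c,'board',k.sum(),rect(P[k]))
    for q in models.masks_of(c,'module')[:1]:
        k=q['pixels']&ok&(abs(P[...,2]-.066)<.003); print(c,'deck',k.sum(),rect(P[k]),np.median(P[k][:,2]))
    k=ok&(abs(P[...,0]-.52)<.03)&(abs(P[...,1]-.126)<.03)&(P[...,2]>.077)
    print('rib',k.sum(),rect(P[k]) if k.sum()>3 else '',np.median(P[k][:,2]))
print(atz(s,[0,0],0)[0])
E
```

```text
scene rack top 480 (array([ 563.5, -148.8]), array([142.5,  66.2]), 62.7) 0.07773700313952202
scene board 2147 (array([538.9, 117.7]), array([185. , 276.4]), 12.6)
scene deck 478 (array([523.3,  95.5]), array([ 74.9, 137.5]), 11.0) 0.06565971082645988
rib 33 (array([529.9, 119.8]), array([23. , 52.5]), 61.0) 0.08201851341543416
wrist rack top 7368 (array([ 567.2, -146.6]), array([142.4,  60.2]), 63.2) 0.07884123438378127
wrist driver 1199 [ 0.5887 -0.1005  0.1361] 0.15292351317841563
wrist board 10604 (array([538.6,  93.6]), array([177. , 170.5]), 12.0)
wrist deck 12962 (array([527.5,  91.6]), array([ 72.9, 126.6]), 11.9) 0.06687604819399637
rib 812 (array([520.1, 128.2]), array([28.3, 10.5]), 12.0) 0.0825794053080489
side driver 134 [ 0.5865 -0.1152  0.1287] 0.1529502796746781
side board 1487 (array([534.6, 128.8]), array([176.4, 244.8]), 12.4)
side deck 555 (array([525.5,  91.6]), array([ 72.7, 137.4]), 11.8) 0.06513306724042721
rib 29 (array([517.9, 124.6]), array([28.9, 14.6]), 13.0) 0.07993330048871618
-2.1172160640735194
```

Request:
apply_moves:
  steps:
    - {"dx": 38, "dy": -27, "dz": 20, "rz": -0.1, "fingers": 1}
    - {"dx": 76, "dy": -55, "dz": 40, "rz": -0.209, "fingers": 1}
    - {"dx": 114, "dy": -82, "dz": 60, "rz": -0.209, "fingers": 1}
    - {"dx": 152, "dy": -110, "dz": 80, "rz": -0.209, "fingers": 1}
    - {"dx": 152, "dy": -110, "dz": 100, "rz": -0.209, "fingers": 1}

```text
invalid input
```

```bash
python3 - <<'E'
from h import *
o=readout.get_obs();print(o['tcp_pos'],o['eef_rot'],o['grip_width'],o['time'],o['ft_force'])
s=snap('wrist','w1');P=cloud(s);ok=s['depth']>0
k=ok&(abs(P[...,0]-.52)<.03)&(abs(P[...,1]-.126)<.03)&(P[...,2]>.078)&(P[...,2]<.086)
print('rib',k.sum(),rect(P[k]) if k.sum()>3 else '')
E
```

```text
[6.24977388e-01 3.33643986e-05 2.31260922e-01] [ 7.07091041e-01  7.07122519e-01 -1.70416438e-05 -5.31120443e-05] 1.0001484410306214 2.7 [-0.08465334 -0.36786959 -0.52589633]
rib 786 (array([520. , 128.2]), array([28.4, 10.7]), 11.4)
```

View pics/w1.png

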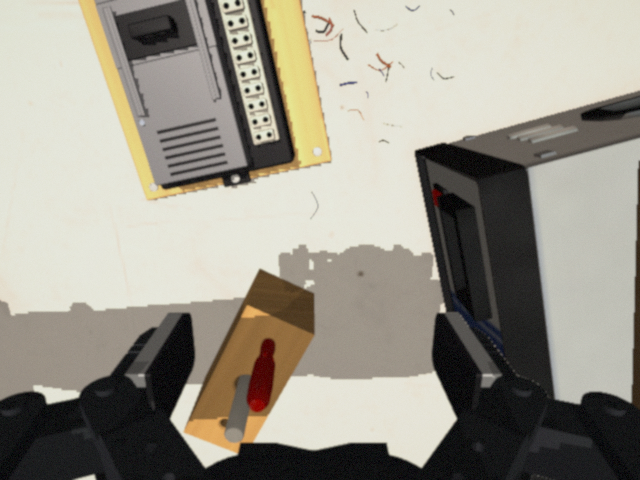

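The view is unchanged, so the move was refused. It probably needs every key in each row.

Request:
apply_moves:
  steps:
    - {"dx": 38, "dy": -27, "dz": 20, "rx": 0, "ry": 0, "rz": -0.1, "fingers": 1}
    - {"dx": 76, "dy": -55, "dz": 40, "rx": 0, "ry": 0, "rz": -0.209, "fingers": 1}
    - {"dx": 114, "dy": -82, "dz": 60, "rx": 0, "ry": 0, "rz": -0.209, "fingers": 1}
    - {"dx": 152, "dy": -110, "dz": 80, "rx": 0, "ry": 0, "rz": -0.209, "fingers": 1}
    - {"dx": 152, "dy": -110, "dz": 100, "rx": 0, "ry": 0, "rz": -0.209, "fingers": 1}

```text
time: 3.17
tcp_pos: [0.5175, 0.1514, 0.1382]
eef_rot: [0.629, 0.778, 0.002, 0.001]
ft_force: [1.9, 1.1, -0.4]
grip_width: 0.299
```

```bash
python3 - <<'E'
from h import *
from scipy.spatial.transform import Rotation as Ro
o=readout.get_obs();print(o['tcp_pos'],o['grip_width'],o['time'],o['ft_force']);print(Ro.from_quat(o['eef_rot']).as_matrix().round(3))
s=snap('wrist','w2')
E
```

```text
[0.5174805  0.15140402 0.1381987 ] 0.29884521935309044 3.1667 [ 1.87351379  1.05029812 -0.42663562]
[[-0.21   0.978  0.004]
 [ 0.978  0.21   0.003]
 [ 0.002  0.005 -1.   ]]
```

View pics/w2.png

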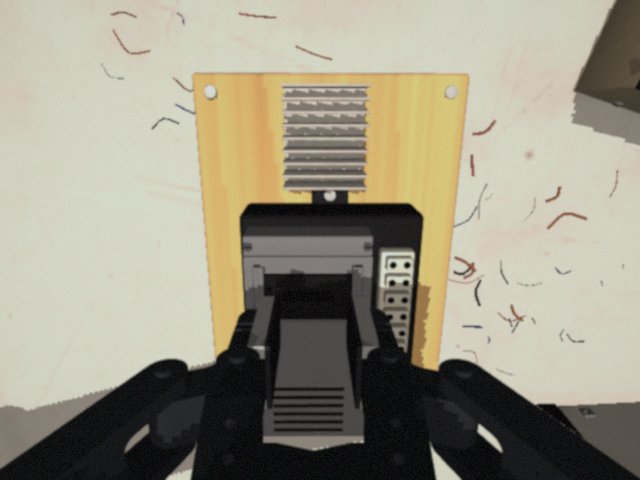

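Request:
apply_moves:
  steps:
    - {"dx": 0, "dy": 0, "dz": 10, "rx": 0, "ry": 0, "rz": 0, "fingers": 1}
    - {"dx": 0, "dy": 0, "dz": 20, "rx": 0, "ry": 0, "rz": 0, "fingers": 1}
    - {"dx": 0, "dy": 0, "dz": 30, "rx": 0, "ry": 0, "rz": 0, "fingers": 1}
    - {"dx": 0, "dy": 0, "dz": 40, "rx": 0, "ry": 0, "rz": 0, "fingers": 1}
    - {"dx": 0, "dy": 0, "dz": 46, "rx": 0, "ry": 0, "rz": 0, "fingers": 1}

```text
time: 3.63
tcp_pos: [0.5183, 0.1467, 0.089]
eef_rot: [0.63, 0.776, -0.0, -0.0]
ft_force: [-0.4, 0.1, -1.0]
grip_width: 0.0
```

Request:
apply_moves:
  steps:
    - {"dx": 0, "dy": 0, "dz": 5, "rx": 0, "ry": 0, "rz": 0, "fingers": 1}
    - {"dx": 0, "dy": 0, "dz": 10, "rx": 0, "ry": 0, "rz": 0, "fingers": 1}
    - {"dx": 0, "dy": 0, "dz": 10, "rx": 0, "ry": 0, "rz": 0, "fingers": 1}

```text
time: 3.88
tcp_pos: [0.5177, 0.1476, 0.0793]
eef_rot: [0.63, 0.777, -0.001, -0.0]
ft_force: [0.6, 0.3, -0.0]
grip_width: 0.002
```

```bash
python3 - <<'E'
from h import *
s=snap('wrist','w3')
E
```

```text
(no output)
```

View pics/w3.png

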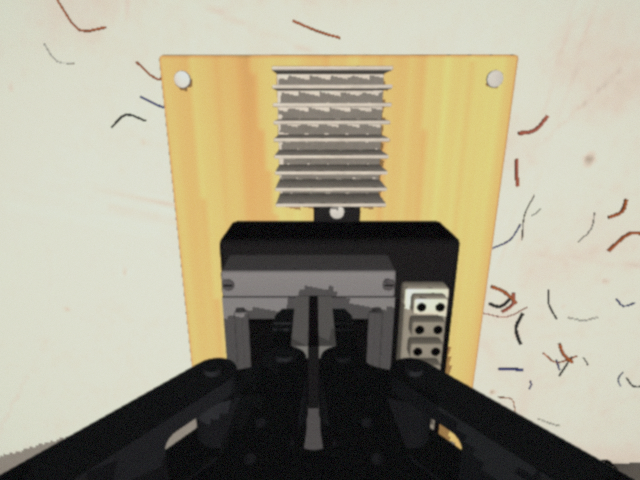

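Request:
apply_moves:
  steps:
    - {"dx": 0, "dy": -2, "dz": 4, "rx": 0, "ry": 0, "rz": 0, "fingers": 1}
    - {"dx": 0, "dy": -2, "dz": 4, "rx": 0, "ry": 0, "rz": 0, "fingers": 1}
    - {"dx": 0, "dy": -2, "dz": 4, "rx": 0, "ry": 0, "rz": 0, "fingers": 1}

```text
time: 4.18
tcp_pos: [0.5159, 0.1476, 0.0764]
eef_rot: [0.629, 0.777, 0.0, -0.0]
ft_force: [0.2, 0.1, -0.4]
grip_width: 0.003
```

Request:
apply_moves:
  steps:
    - {"dx": -4, "dy": 0, "dz": 0, "rx": 0, "ry": 0, "rz": 0, "fingers": 1}
    - {"dx": -8, "dy": 0, "dz": 0, "rx": 0, "ry": 0, "rz": 0, "fingers": 1}
    - {"dx": -12, "dy": 0, "dz": 0, "rx": 0, "ry": 0, "rz": 0, "fingers": 1}
    - {"dx": -16, "dy": 0, "dz": 0, "rx": 0, "ry": 0, "rz": 0, "fingers": 1}
    - {"dx": -20, "dy": 0, "dz": 0, "rx": 0, "ry": 0, "rz": 0, "fingers": 1}

```text
time: 4.6
tcp_pos: [0.5204, 0.1276, 0.0765]
eef_rot: [0.63, 0.777, 0.0, 0.0]
ft_force: [0.4, 1.2, 0.2]
grip_width: 0.001
```

Request:
apply_moves:
  steps:
    - {"dx": -4, "dy": 0, "dz": 0, "rx": 0, "ry": 0, "rz": 0, "fingers": 1}
    - {"dx": -8, "dy": 0, "dz": 0, "rx": 0, "ry": 0, "rz": 0, "fingers": 1}
    - {"dx": -12, "dy": 0, "dz": 0, "rx": 0, "ry": 0, "rz": 0, "fingers": 1}
    - {"dx": -15, "dy": 0, "dz": 0, "rx": 0, "ry": 0, "rz": 0, "fingers": 1}
    - {"dx": -16, "dy": 0, "dz": 0, "rx": 0, "ry": 0, "rz": 0, "fingers": 1}

```text
time: 5.02
tcp_pos: [0.5237, 0.1116, 0.0763]
eef_rot: [0.63, 0.777, -0.0, 0.0]
ft_force: [0.9, 1.0, 0.8]
grip_width: -0.005
```

Request:
apply_moves:
  steps:
    - {"dx": -1, "dy": 0, "dz": 0, "rx": 0, "ry": 0, "rz": 0, "fingers": 1}
    - {"dx": -2, "dy": 0, "dz": 0, "rx": 0, "ry": 0, "rz": 0, "fingers": 1}
    - {"dx": -2, "dy": 0, "dz": 0, "rx": 0, "ry": 0, "rz": 0, "fingers": 1}

```text
time: 5.27
tcp_pos: [0.5237, 0.1112, 0.0763]
eef_rot: [0.629, 0.777, 0.0, -0.0]
ft_force: [0.8, 3.8, 0.5]
grip_width: 0.003
```

Request:
apply_moves:
  steps:
    - {"dx": -1, "dy": 0, "dz": 0, "rx": 0, "ry": 0, "rz": 0, "fingers": 1}
    - {"dx": -2, "dy": 0, "dz": 0, "rx": 0, "ry": 0, "rz": 0, "fingers": 1}
    - {"dx": -2, "dy": 0, "dz": 0, "rx": 0, "ry": 0, "rz": 0, "fingers": 1}

```text
time: 5.52
tcp_pos: [0.5237, 0.1111, 0.0763]
eef_rot: [0.628, 0.778, 0.001, -0.001]
ft_force: [-2.0, 7.6, 0.3]
grip_width: -0.0
```

Request:
apply_moves:
  steps:
    - {"dx": -1, "dy": 0, "dz": 0, "rx": 0, "ry": 0, "rz": 0, "fingers": 1}
    - {"dx": -2, "dy": 0, "dz": 0, "rx": 0, "ry": 0, "rz": 0, "fingers": 1}
    - {"dx": -2, "dy": 0, "dz": 0, "rx": 0, "ry": 0, "rz": 0, "fingers": 1}

```text
time: 5.77
tcp_pos: [0.5237, 0.1109, 0.0764]
eef_rot: [0.628, 0.778, 0.001, -0.002]
ft_force: [-1.8, 13.2, -0.0]
grip_width: 0.002
```

Request:
apply_moves:
  steps:
    - {"dx": 7, "dy": 0, "dz": 0, "rx": 0, "ry": 0, "rz": 0, "fingers": 1}
    - {"dx": 16, "dy": 0, "dz": 0, "rx": 0, "ry": 0, "rz": 0, "fingers": 1}
    - {"dx": 16, "dy": 0, "dz": -40, "rx": 0, "ry": 0, "rz": 0, "fingers": 1}
    - {"dx": 16, "dy": 0, "dz": -80, "rx": 0, "ry": 0, "rz": 0, "fingers": 1}
    - {"dx": 0, "dy": 0, "dz": -120, "rx": 0, "ry": 0, "rz": 0, "fingers": 1}

```text
time: 6.18
tcp_pos: [0.5231, 0.1101, 0.1961]
eef_rot: [0.628, 0.778, -0.0, -0.001]
ft_force: [1.6, 0.3, 0.7]
grip_width: -0.0
```

Request:
apply_moves:
  steps:
    - {"dx": -40, "dy": 0, "dz": -20, "rx": 0, "ry": 0, "rz": 0, "fingers": 0}
    - {"dx": -80, "dy": 0, "dz": -40, "rx": 0, "ry": 0, "rz": 0, "fingers": -1}
    - {"dx": -80, "dy": 0, "dz": -40, "rx": 0, "ry": 0, "rz": 0, "fingers": -1}

```text
time: 6.43
tcp_pos: [0.5435, 0.0205, 0.2391]
eef_rot: [0.633, 0.774, 0.0, 0.004]
ft_force: [-0.1, -2.2, 0.4]
grip_width: 0.419
```

```bash
python3 - <<'E'
from h import *
np.set_printoptions(precision=4,suppress=True)
o=readout.get_obs();print(o['tcp_pos'],o['grip_width'],o['time'],o['ft_force'])
s=snap('wrist','w4');P=cloud(s);ok=s['depth']>0
k=ok&(abs(P[...,0]-.527)<.03)&(abs(P[...,1]-.095)<.03)&(P[...,2]>.078)&(P[...,2]<.086)
print('rib',k.sum(),rect(P[k]) if k.sum()>3 else '')
for n in ['reset_hole','pair_hole','reset_top']:
  for m in models.mark_of('wrist',n)[:2]: print(n,m['score'],m['pixel'],atz(s,m['pixel'],.066 if n!='reset_top' else .053))
a=cv2.imread('pics/w4.png')
E
```

```text
[0.5435 0.0205 0.2391] 0.4187692177067516 6.4333 [-0.0656 -2.2166  0.398 ]
rib 592 (array([525.8,  98.1]), array([27.1,  9.3]), 11.4)
reset_hole 0.68 [328.6, 53.6] [0.5331 0.1341 0.066 ]
pair_hole 0.82 [291.3, 51.8] [0.5071 0.13   0.066 ]
reset_top 0.71 [327.2, 53.9] [0.5324 0.1351 0.053 ]
```

View pics/w4.png

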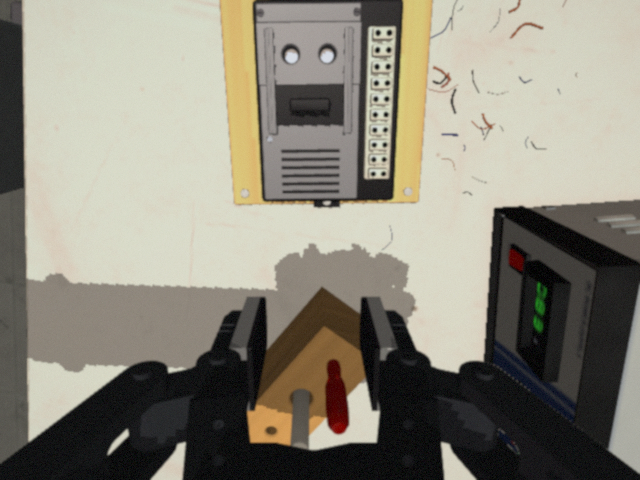

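Request:
apply_moves:
  steps:
    - {"dx": 40, "dy": 0, "dz": 0, "rx": 0, "ry": 0, "rz": 0, "fingers": -1}
    - {"dx": 40, "dy": 0, "dz": 0, "rx": 0, "ry": 0, "rz": 0, "fingers": -1}
    - {"dx": 40, "dy": 0, "dz": 0, "rx": 0, "ry": 0, "rz": 0, "fingers": -1}
    - {"dx": 40, "dy": 0, "dz": 0, "rx": 0, "ry": 0, "rz": 0, "fingers": -1}

```text
time: 6.97
tcp_pos: [0.5321, 0.0693, 0.2341]
eef_rot: [0.628, 0.778, -0.001, -0.001]
ft_force: [-0.8, -0.1, -0.0]
grip_width: 0.996
```

```bash
python3 - <<'E'
from h import *
np.set_printoptions(precision=4,suppress=True)
o=readout.get_obs();print(o['tcp_pos'],o['grip_width'],o['time'],o['ft_force'])
s=snap('wrist','w5');P=cloud(s);ok=s['depth']>0
k=ok&(abs(P[...,0]-.527)<.03)&(abs(P[...,1]-.095)<.03)&(P[...,2]>.078)&(P[...,2]<.086)
print('rib',k.sum(),rect(P[k]) if k.sum()>3 else '')
for n in ['reset_hole','pair_hole','reset_top']:
  for m in models.mark_of('wrist',n)[:2]: print(n,m['score'],m['pixel'],atz(s,m['pixel'],.066 if n!='reset_top' else .053))
q=proj(s,[.52,.125,.07]).astype(int);print(q)
a=s['pixels'][max(0,q[1]-90):q[1]+110,q[0]-110:q[0]+110,::-1]
cv2.imwrite('pics/w5c.png',cv2.resize(a,None,fx=2.7,fy=2.7,interpolation=cv2.INTER_CUBIC))
for c in ['scene','side']:
  s=snap(c,c+'5')
  for n in ['reset_hole','pair_hole','shutter_grip']:
    for m in models.mark_of(c,n)[:1]: print(c,n,m['score'],m['pixel'],atz(s,m['pixel'],.066 if n[0]!='s' else .077))
E
```

```text
[0.5321 0.0693 0.2341] 0.9963754481252037 6.9667 [-0.792  -0.1177 -0.0097]
rib 538 (array([525.9,  98.7]), array([27.5,  9.5]), 12.1)
reset_hole 0.83 [332.8, 127.7] [0.5329 0.1349 0.066 ]
pair_hole 0.81 [296.8, 128.0] [0.5072 0.1292 0.066 ]
reset_top 0.47 [330.7, 124.8] [0.5316 0.1362 0.053 ]
[312 137]
scene reset_hole 0.97 [275.6, 258.8] [0.5398 0.1375 0.066 ]
scene pair_hole 0.94 [285.7, 264.2] [0.5047 0.1303 0.066 ]
scene shutter_grip 0.5 [291.1, 252.9] [0.5173 0.0969 0.077 ]
side reset_hole 0.78 [316.2, 216.6] [0.5335 0.1333 0.066 ]
side pair_hole 0.71 [307.6, 217.5] [0.51   0.1282 0.066 ]
side shutter_grip 0.67 [314.4, 219.5] [0.528  0.1031 0.077 ]
```

View pics/w5c.png

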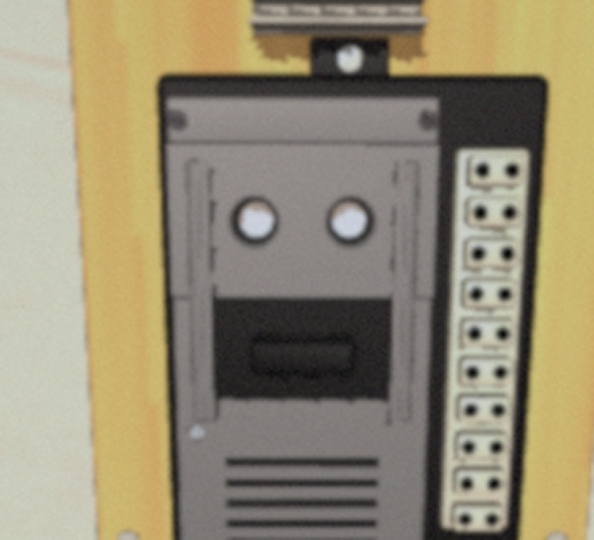

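Request:
apply_moves:
  steps:
    - {"dx": -37, "dy": 4, "dz": 0, "rx": 0, "ry": 0, "rz": 0.12, "fingers": -1}
    - {"dx": -74, "dy": 8, "dz": 0, "rx": 0, "ry": 0, "rz": 0.24, "fingers": -1}
    - {"dx": -111, "dy": 12, "dz": 0, "rx": 0, "ry": 0, "rz": 0.36, "fingers": -1}
    - {"dx": -148, "dy": 15, "dz": 0, "rx": 0, "ry": 0, "rz": 0.48, "fingers": -1}
    - {"dx": -183, "dy": 18, "dz": 0, "rx": 0, "ry": 0, "rz": 0.6, "fingers": -1}

```text
time: 7.98
tcp_pos: [0.5887, -0.1096, 0.2351]
eef_rot: [0.833, 0.554, 0.0, 0.0]
ft_force: [0.6, -0.1, 0.5]
grip_width: 1.003
```

Request:
apply_moves:
  steps:
    - {"dx": 0, "dy": 0, "dz": 8, "rx": 0, "ry": 0, "rz": 0.077, "fingers": -1}
    - {"dx": 0, "dy": 0, "dz": 16, "rx": 0, "ry": 0, "rz": 0.077, "fingers": -1}
    - {"dx": 0, "dy": 0, "dz": 24, "rx": 0, "ry": 0, "rz": 0.077, "fingers": -1}
    - {"dx": 0, "dy": 0, "dz": 24, "rx": 0, "ry": 0, "rz": 0.077, "fingers": -1}

```text
time: 8.32
tcp_pos: [0.5875, -0.1054, 0.2086]
eef_rot: [0.85, 0.526, -0.001, -0.002]
ft_force: [-0.1, -0.3, 0.1]
grip_width: 1.0
```

```bash
cat > look.py <<'E'
from h import *
from scipy.spatial.transform import Rotation as Ro
import sys
np.set_printoptions(precision=4,suppress=True)
o=readout.get_obs();M=Ro.from_quat(o['eef_rot']).as_matrix();tcp=o['tcp_pos']
print(tcp,o['grip_width'],o['time'],o['ft_force']);print(M.round(3))
n=sys.argv[1]
s=snap('wrist',n);P=cloud(s);ok=s['depth']>0
E
cat > l1.py <<'E'
exec(open('look.py').read())
for q in models.masks_of('wrist','driver')[:1]:
    k=q['pixels']&ok
    for lo in np.arange(.07,.155,.01):
        kk=k&(P[...,2]>lo)&(P[...,2]<lo+.01)
        if kk.sum()>10: print('drv',round(lo,3),kk.sum(),rect(P[kk]), 'rel tool',(M.T@(np.r_[np.array(rect(P[kk])[0])/1000,.112]-tcp))*1000)
for q in models.masks_of('wrist','rack')[:1]:
    k=q['pixels']&ok&(abs(P[...,2]-.078)<.004); print('rack',k.sum(),rect(P[k]),np.median(P[k][:,2]))
for m in models.mark_of('wrist','driver_grip')[:1]: print(m['score'],m['pixel'],atz(s,m['pixel'],.112))
E
python3 l1.py w6
```

```text
[ 0.5875 -0.1054  0.2086] 1.0003039219579435 8.3167 [-0.0652 -0.3471  0.0826]
[[ 0.447  0.895 -0.004]
 [ 0.895 -0.447  0.001]
 [-0.    -0.004 -1.   ]]
drv 0.07 20 (array([ 588.1, -120.5]), array([38.,  8.]), 85.8) rel tool [-13.1652   7.6661  96.6052]
drv 0.08 63 (array([ 589.8, -103.4]), array([ 5.1, 11.4]), 59.9) rel tool [ 2.8942  1.5509 96.623 ]
drv 0.09 47 (array([ 589.3, -102.9]), array([ 3.8, 10.6]), 67.1) rel tool [ 3.1183  0.8803 96.6254]
drv 0.1 49 (array([ 591.7, -101.9]), array([ 3.9, 13.8]), 52.5) rel tool [ 5.0848  2.5811 96.6184]
drv 0.11 112 (array([ 591. , -101.5]), array([ 4.7, 14.6]), 58.8) rel tool [ 5.1301  1.7762 96.6214]
drv 0.12 125 (array([ 590.8, -101.1]), array([ 4.8, 14.9]), 62.8) rel tool [ 5.3987  1.4186 96.6227]
drv 0.13 170 (array([ 591.1, -101.7]), array([ 5.9, 15.4]), 57.1) rel tool [ 4.9958  1.955  96.6208]
drv 0.14 353 (array([ 588.5, -106.1]), array([14.7, 15.7]), 29.6) rel tool [-0.1021  1.5935 96.6238]
drv 0.15 359 (array([ 588.3, -106. ]), array([11.5, 11.8]), 57.1) rel tool [-0.102   1.3699 96.6247]
rack 11978 (array([ 567.4, -146.8]), array([140.9,  60.1]), 63.3) 0.0788591286592403
0.88 [319.4, 244.0] [ 0.5891 -0.1082  0.112 ]
```

View pics/w6.png

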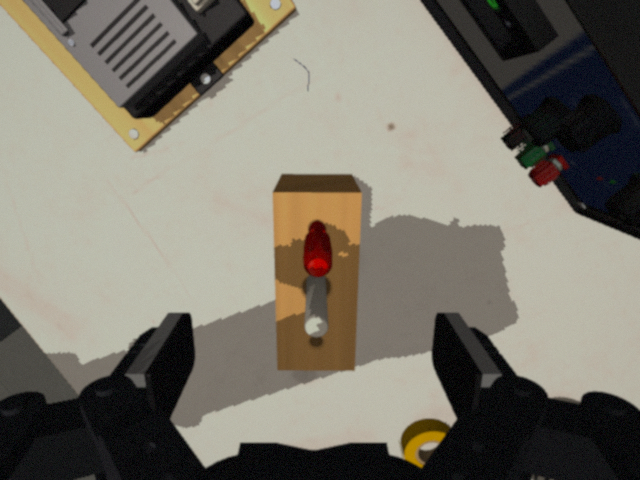

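Request:
apply_moves:
  steps:
    - {"dx": 0, "dy": 1.5, "dz": 25, "rx": 0, "ry": 0, "rz": 0, "fingers": -1}
    - {"dx": 0, "dy": 1.5, "dz": 50, "rx": 0, "ry": 0, "rz": 0, "fingers": -1}
    - {"dx": 0, "dy": 1.5, "dz": 75, "rx": 0, "ry": 0, "rz": 0, "fingers": -1}
    - {"dx": 0, "dy": 1.5, "dz": 100, "rx": 0, "ry": 0, "rz": 0, "fingers": -1}
    - {"dx": 0, "dy": 1.5, "dz": 113, "rx": 0, "ry": 0, "rz": 0, "fingers": -1}

```text
time: 8.93
tcp_pos: [0.5886, -0.1072, 0.0955]
eef_rot: [0.851, 0.525, -0.001, -0.001]
ft_force: [-1.0, -0.3, 0.7]
grip_width: 1.0
```

Request:
apply_moves:
  steps:
    - {"dx": 0, "dy": 0, "dz": 0, "rx": 0, "ry": 0, "rz": 0, "fingers": -1}
    - {"dx": 0, "dy": 0, "dz": 0, "rx": 0, "ry": 0, "rz": 0, "fingers": -1}

```text
time: 9.1
tcp_pos: [0.5898, -0.1076, 0.0982]
eef_rot: [0.851, 0.524, -0.0, -0.0]
ft_force: [0.2, -0.2, 0.7]
grip_width: 0.999
```

```bash
python3 l1.py w7
```

```text
[ 0.5898 -0.1076  0.0982] 0.9987930454521099 9.1 [ 0.241  -0.2147  0.6865]
[[ 0.45   0.893 -0.001]
 [ 0.893 -0.45   0.   ]
 [-0.    -0.001 -1.   ]]
drv 0.07 87 (array([ 572.9, -133.9]), array([73.6, 23.5]), 63.4) rel tool [-31.1017  -3.224  -13.757 ]
drv 0.08 258 (array([ 576.2, -113.9]), array([40.1, 10.5]), 34.9) rel tool [-11.7563  -9.2775 -13.7541]
drv 0.09 267 (array([ 589.5, -103.9]), array([ 6., 11.]), 60.8) rel tool [  3.1592  -1.9007 -13.7586]
drv 0.1 319 (array([ 575.4, -118.3]), array([51.1, 14.4]), 45.5) rel tool [-16.0456  -8.0118 -13.7547]
drv 0.11 636 (array([ 581.4, -121.3]), array([49.3, 16. ]), 65.3) rel tool [-16.0245  -1.3037 -13.7585]
drv 0.12 787 (array([ 590.5, -102.2]), array([ 7.4, 16.3]), 61.0) rel tool [  5.1274  -1.7727 -13.7587]
drv 0.13 1044 (array([ 589. , -102.5]), array([ 9.2, 17. ]), 75.3) rel tool [  4.1844  -2.9773 -13.758 ]
drv 0.14 1674 (array([ 589.2, -105.4]), array([14., 16.]), 41.7) rel tool [  1.6847  -1.4936 -13.7588]
drv 0.15 1265 (array([ 588.5, -106.1]), array([11.8, 12.2]), 7.8) rel tool [  0.7446  -1.8037 -13.7586]
rack 20005 (array([ 575.3, -131.1]), array([106. ,  60.3]), 63.2) 0.07891361554498713
0.86 [315.1, 339.2] [ 0.5894 -0.1079  0.112 ]
```

View pics/w7.png

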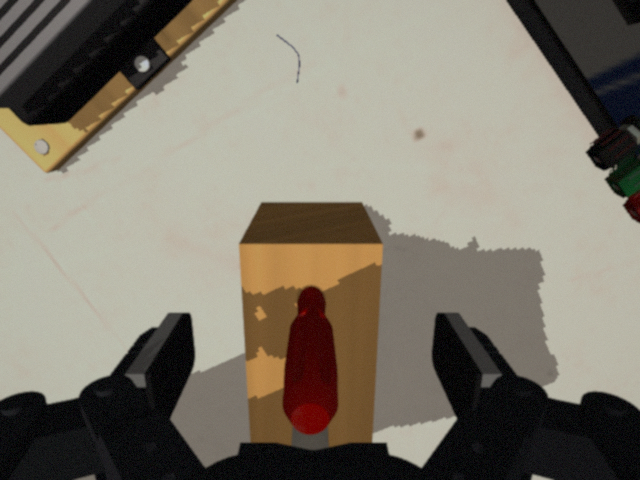

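Request:
apply_moves:
  steps:
    - {"dx": 0.7, "dy": -1.7, "dz": 5, "rx": 0, "ry": 0, "rz": 0, "fingers": -1}
    - {"dx": 0.7, "dy": -1.7, "dz": 5, "rx": 0, "ry": 0, "rz": 0, "fingers": -1}
    - {"dx": 0.7, "dy": -1.7, "dz": 5, "rx": 0, "ry": 0, "rz": 0, "fingers": -1}

```text
time: 9.55
tcp_pos: [0.5884, -0.1064, 0.0929]
eef_rot: [0.852, 0.524, -0.0, -0.0]
ft_force: [0.9, 0.5, -0.3]
grip_width: 0.997
```

Request:
apply_moves:
  steps:
    - {"dx": 0, "dy": 0, "dz": 0, "rx": 0, "ry": 0, "rz": 0, "fingers": 1}
    - {"dx": 0, "dy": 0, "dz": 0, "rx": 0, "ry": 0, "rz": 0, "fingers": 1}
    - {"dx": 0, "dy": 0, "dz": 0, "rx": 0, "ry": 0, "rz": 0, "fingers": 1}
    - {"dx": 0, "dy": 0, "dz": 0, "rx": 0, "ry": 0, "rz": 0, "fingers": 1}
    - {"dx": 0, "dy": 0, "dz": 0, "rx": 0, "ry": 0, "rz": 0, "fingers": 1}

```text
time: 9.97
tcp_pos: [0.5886, -0.1067, 0.093]
eef_rot: [0.852, 0.524, 0.0, -0.0]
ft_force: [-0.1, 0.0, -0.1]
grip_width: 0.298
```

Request:
apply_moves:
  steps:
    - {"dx": 0, "dy": 0, "dz": 0, "rx": 0, "ry": 0, "rz": 0, "fingers": 1}
    - {"dx": 0, "dy": 0, "dz": 0, "rx": 0, "ry": 0, "rz": 0, "fingers": 1}
    - {"dx": 0, "dy": 0, "dz": 0, "rx": 0, "ry": 0, "rz": 0, "fingers": 1}
    - {"dx": 0, "dy": 0, "dz": 0, "rx": 0, "ry": 0, "rz": 0, "fingers": 1}
    - {"dx": 0, "dy": 0, "dz": 0, "rx": 0, "ry": 0, "rz": 0, "fingers": 1}

```text
time: 10.38
tcp_pos: [0.5887, -0.1067, 0.0931]
eef_rot: [0.852, 0.524, 0.0, 0.0]
ft_force: [-0.0, -0.3, 2.7]
grip_width: 0.18
```

Request:
apply_moves:
  steps:
    - {"dx": 0, "dy": 0, "dz": -8, "rx": 0, "ry": 0, "rz": 0, "fingers": 1}
    - {"dx": 0, "dy": 0, "dz": -20, "rx": 0, "ry": 0, "rz": 0, "fingers": 1}
    - {"dx": 0, "dy": 0, "dz": -35, "rx": 0, "ry": 0, "rz": 0, "fingers": 1}
    - {"dx": 0, "dy": 0, "dz": -55, "rx": 0, "ry": 0, "rz": 0, "fingers": 1}
    - {"dx": 0, "dy": 0, "dz": -75, "rx": 0, "ry": 0, "rz": 0, "fingers": 1}

```text
time: 10.8
tcp_pos: [0.5885, -0.1066, 0.1697]
eef_rot: [0.852, 0.524, 0.0, -0.0]
ft_force: [0.4, -0.6, -0.4]
grip_width: 0.189
```

Request:
apply_moves:
  steps:
    - {"dx": 0, "dy": 0, "dz": -20, "rx": 0, "ry": 0, "rz": 0, "fingers": 1}
    - {"dx": 0, "dy": 0, "dz": -40, "rx": 0, "ry": 0, "rz": 0, "fingers": 1}
    - {"dx": 0, "dy": 0, "dz": -60, "rx": 0, "ry": 0, "rz": 0, "fingers": 1}
    - {"dx": 0, "dy": 0, "dz": -68, "rx": 0, "ry": 0, "rz": 0, "fingers": 1}
    - {"dx": 0, "dy": 0, "dz": -68, "rx": 0, "ry": 0, "rz": 0, "fingers": 1}

```text
time: 11.22
tcp_pos: [0.5898, -0.1069, 0.2393]
eef_rot: [0.852, 0.524, 0.002, 0.002]
ft_force: [0.2, 0.2, -0.6]
grip_width: 0.187
```

```bash
cat > l2.py <<'E'
exec(open('look.py').read())
for c in ['wrist','scene','side']:
    s=snap(c,n+c); 
    for nm in ['driver_tip','driver_grip']:
        for m in models.mark_of(c,nm)[:1]:
            print(c,nm,round(m['score'],2),np.round(m['pixel'],1))
            z=tcp[2]+.019-(.1055 if nm=='driver_tip' else 0); print('  world',atz(s,m['pixel'],z),'rel tool',(M.T@(atz(s,m['pixel'],z)-tcp)*1000).round(1), 'expected px',proj(s,tcp-M[:,2]*(.019-(.1055 if nm=='driver_tip' else 0))))
    if c=='wrist':
        for nm in ['reset_hole','pair_hole']:
            for m in models.mark_of(c,nm)[:1]: print(nm,m['score'],m['pixel'],atz(s,m['pixel'],.066))
E
python3 l2.py w8
```

```text
[ 0.5898 -0.1069  0.2393] 0.18746295117707393 11.2167 [ 0.1568  0.1961 -0.5887]
[[ 0.451  0.892  0.005]
 [ 0.892 -0.451 -0.001]
 [ 0.002  0.005 -1.   ]]
wrist driver_tip 0.81 [308.8 249. ]
  world [ 0.5859 -0.1059  0.1528] rel tool [-1.  -4.3 86.5] expected px [316.191 247.404]
wrist driver_grip 0.74 [312.7 348.9]
  world [ 0.5882 -0.106   0.2583] rel tool [  0.1  -1.7 -19. ] expected px [317.7106 349.2517]
scene driver_grip 0.63 [284.9 263.9]
  world [0.388  0.2251 0.2583] rel tool [ 205.3 -329.8  -20.2] expected px [323.1582 159.7215]
side driver_tip 0.66 [343.5 247.4]
  world [ 0.5874 -0.113   0.1528] rel tool [-6.7  0.2 86.5] expected px [344.6295 245.7328]
side driver_grip 0.66 [343.2 207. ]
  world [ 0.5796 -0.1133  0.2583] rel tool [-10.3  -6.1 -19. ] expected px [347.8857 205.401 ]
```

View pics/w8wrist.png

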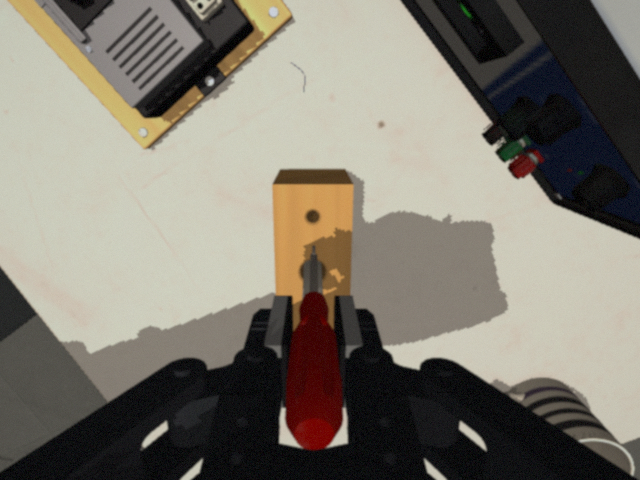

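View pics/w8side.png

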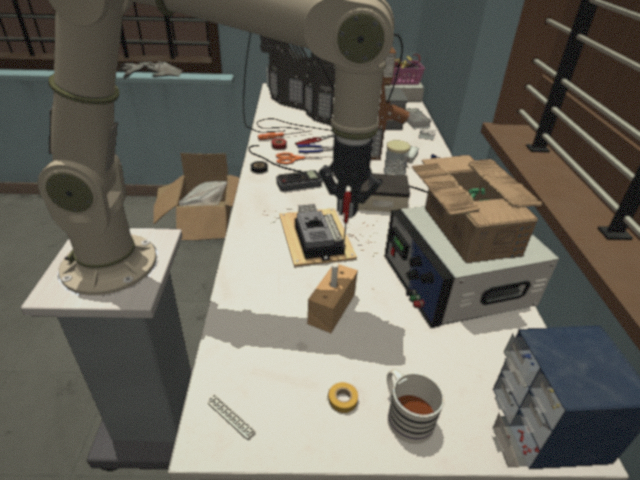

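Request:
apply_moves:
  steps:
    - {"dx": 25, "dy": -21, "dz": 0, "rx": 0, "ry": 0, "rz": -0.12, "fingers": 1}
    - {"dx": 52, "dy": -43, "dz": 0, "rx": 0, "ry": 0, "rz": -0.24, "fingers": 1}
    - {"dx": 80, "dy": -67, "dz": 0, "rx": 0, "ry": 0, "rz": -0.36, "fingers": 1}
    - {"dx": 108, "dy": -90, "dz": 0, "rx": 0, "ry": 0, "rz": -0.48, "fingers": 1}
    - {"dx": 136, "dy": -113, "dz": 0, "rx": 0, "ry": 0, "rz": -0.6, "fingers": 1}

```text
time: 12.23
tcp_pos: [0.5485, 0.0672, 0.2362]
eef_rot: [0.657, 0.754, 0.0, 0.0]
ft_force: [0.9, 0.3, -0.4]
grip_width: 0.189
```

Request:
apply_moves:
  steps:
    - {"dx": 0, "dy": 0, "dz": 0, "rx": 0, "ry": 0, "rz": -0.077, "fingers": 1}
    - {"dx": 0, "dy": 0, "dz": 0, "rx": 0, "ry": 0, "rz": -0.077, "fingers": 1}
    - {"dx": 0, "dy": 0, "dz": 0, "rx": 0, "ry": 0, "rz": -0.077, "fingers": 1}

```text
time: 12.48
tcp_pos: [0.5492, 0.0654, 0.2361]
eef_rot: [0.63, 0.776, -0.0, 0.0]
ft_force: [-0.3, 0.2, 0.3]
grip_width: 0.187
```

```bash
python3 l2.py w9; python3 - <<'E'
import cv2
a=cv2.imread('pics/w9wrist.png')[160:360,210:430];cv2.imwrite('pics/w9c.png',cv2.resize(a,None,fx=3,fy=3,interpolation=cv2.INTER_CUBIC))
E
```

```text
[0.5492 0.0654 0.2361] 0.1874616339588235 12.4833 [-0.2907  0.2411  0.306 ]
[[-0.206  0.979  0.   ]
 [ 0.979  0.206 -0.   ]
 [-0.     0.    -1.   ]]
wrist driver_tip 0.57 [309.6 248.8]
  world [0.5479 0.063  0.1496] rel tool [-2.  -1.8 86.5] expected px [312.5949 245.5315]
wrist driver_grip 0.8 [314.4 349.5]
  world [0.5503 0.0636 0.2551] rel tool [ -2.    0.7 -19. ] expected px [312.3122 344.5963]
reset_hole 0.57 [311.0, 116.5] [0.5336 0.1344 0.066 ]
pair_hole 0.95 [275.4, 115.2] [0.508  0.1301 0.066 ]
scene driver_tip 0.41 [293.7 226. ]
  world [0.538  0.063  0.1496] rel tool [ -0.1 -11.4  86.5] expected px [290.3798 224.3792]
scene driver_grip 0.64 [289.3 199.4]
  world [0.5434 0.0675 0.2551] rel tool [  3.3  -5.1 -19. ] expected px [288.444 197.932]
side driver_grip 0.5 [325.6 166.4]
  world [0.549  0.0673 0.2551] rel tool [  1.9   0.2 -19. ] expected px [325.6908 166.7905]
```

View pics/w9wrist.png

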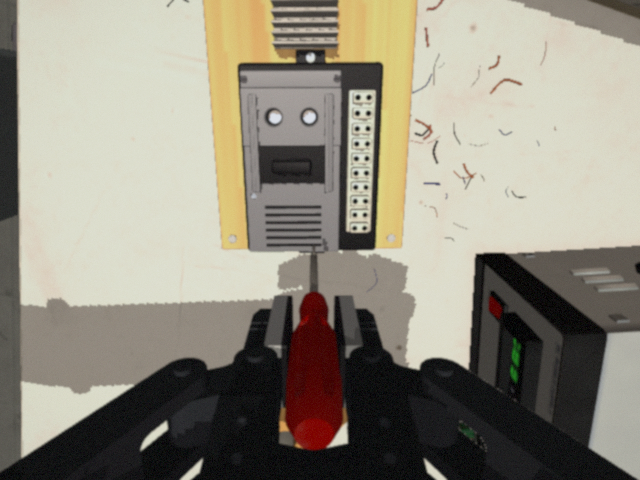

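View pics/w9c.png

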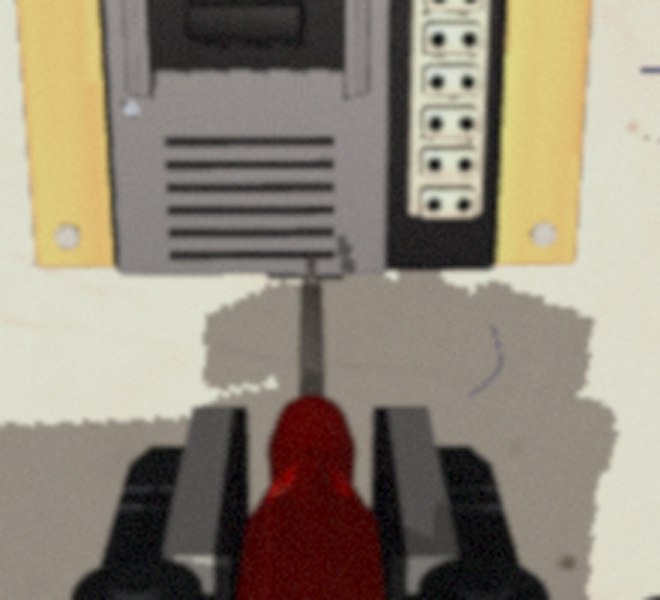

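Request:
apply_moves:
  steps:
    - {"dx": 20, "dy": 0, "dz": 0, "rx": 0, "ry": 0, "rz": 0, "fingers": 1}
    - {"dx": 45, "dy": -1, "dz": 10, "rx": 0, "ry": 0, "rz": 0, "fingers": 1}
    - {"dx": 71, "dy": -1.6, "dz": 25, "rx": 0, "ry": 0, "rz": 0, "fingers": 1}
    - {"dx": 71, "dy": -1.6, "dz": 45, "rx": 0, "ry": 0, "rz": 0, "fingers": 1}
    - {"dx": 71, "dy": -1.6, "dz": 55, "rx": 0, "ry": 0, "rz": 0, "fingers": 1}

```text
time: 13.5
tcp_pos: [0.5314, 0.1367, 0.179]
eef_rot: [0.628, 0.778, -0.001, -0.001]
ft_force: [-1.2, -0.7, -0.8]
grip_width: 0.186
```

Request:
apply_moves:
  steps:
    - {"dx": 0, "dy": 0, "dz": 0, "rx": 0, "ry": 0, "rz": 0, "fingers": 1}
    - {"dx": 0, "dy": 0, "dz": 0, "rx": 0, "ry": 0, "rz": 0, "fingers": 1}
    - {"dx": 0, "dy": 0, "dz": 0, "rx": 0, "ry": 0, "rz": 0, "fingers": 1}

```text
time: 13.75
tcp_pos: [0.5337, 0.1337, 0.1821]
eef_rot: [0.63, 0.776, 0.0, 0.001]
ft_force: [0.3, -0.9, -0.7]
grip_width: 0.191
```

```bash
python3 l2.py w10; python3 - <<'E'
import cv2
a=cv2.imread('pics/w10wrist.png')[140:340,210:430];cv2.imwrite('pics/w10c.png',cv2.resize(a,None,fx=3,fy=3,interpolation=cv2.INTER_CUBIC))
E
```

```text
[0.5337 0.1337 0.1821] 0.1908460710729447 13.75 [ 0.2863 -0.852  -0.7083]
[[-0.206  0.979  0.001]
 [ 0.979  0.206 -0.   ]
 [-0.     0.001 -1.   ]]
wrist driver_tip 0.68 [309.7 246.9]
  world [0.5323 0.1336 0.0956] rel tool [ 0.2 -1.5 86.5] expected px [312.1839 247.2575]
wrist driver_grip 0.62 [314.7 347.2]
  world [0.5346 0.1338 0.2011] rel tool [ -0.1   1.  -19. ] expected px [311.8244 347.0337]
reset_hole 0.75 [313.4, 234.5] [0.5349 0.1325 0.066 ]
pair_hole 0.9 [271.4, 233.0] [0.5076 0.1278 0.066 ]
scene driver_tip 0.39 [281.1 253.6]
  world [0.5237 0.1283 0.0956] rel tool [ -3.2 -11.   86.5] expected px [277.2879 252.7004]
scene driver_grip 0.53 [275.5 225.4]
  world [0.5388 0.1262 0.2011] rel tool [ -8.4   3.5 -19. ] expected px [274.6782 227.8639]
side driver_tip 0.55 [315.7 208.4]
  world [0.5312 0.1289 0.0956] rel tool [-4.2 -3.5 86.5] expected px [316.6438 207.4429]
side driver_grip 0.44 [318.1 172.4]
  world [0.5342 0.136  0.2011] rel tool [  2.2   1.  -19. ] expected px [317.9133 172.8423]
```

View pics/w10c.png

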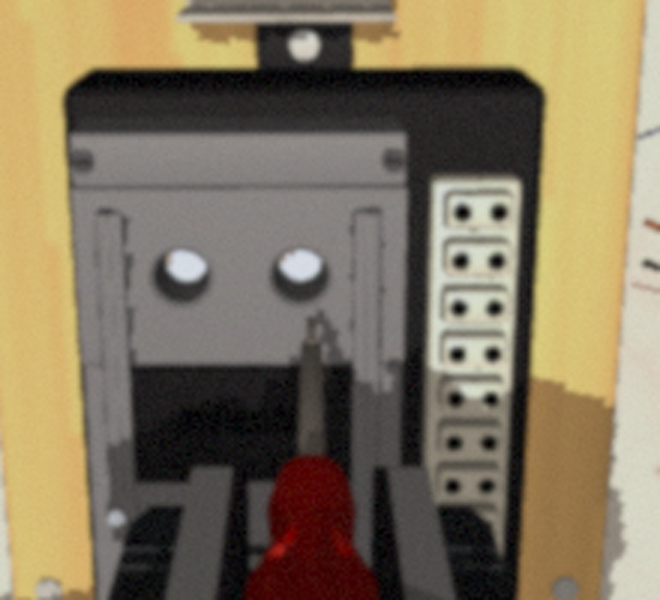

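Request:
apply_moves:
  steps:
    - {"dx": 0.5, "dy": -2, "dz": 8, "rx": 0, "ry": 0, "rz": 0, "fingers": 1}
    - {"dx": 0.5, "dy": -2, "dz": 16, "rx": 0, "ry": 0, "rz": 0, "fingers": 1}
    - {"dx": 0.5, "dy": -2, "dz": 22, "rx": 0, "ry": 0, "rz": 0, "fingers": 1}
    - {"dx": 0.5, "dy": -2, "dz": 22, "rx": 0, "ry": 0, "rz": 0, "fingers": 1}

```text
time: 14.68
tcp_pos: [0.5295, 0.1345, 0.1568]
eef_rot: [0.629, 0.777, -0.001, -0.001]
ft_force: [-0.8, -0.1, -1.2]
grip_width: 0.186
```

```bash
python3 l2.py w11; python3 - <<'E'
import cv2
a=cv2.imread('pics/w11wrist.png')[170:320,230:400];cv2.imwrite('pics/w11c.png',cv2.resize(a,None,fx=4,fy=4,interpolation=cv2.INTER_CUBIC))
a=cv2.imread('pics/w11scene.png')[190:290,220:350];cv2.imwrite('pics/w11s.png',cv2.resize(a,None,fx=5,fy=5,interpolation=cv2.INTER_CUBIC))
a=cv2.imread('pics/w11side.png')[160:260,250:380];cv2.imwrite('pics/w11d.png',cv2.resize(a,None,fx=5,fy=5,interpolation=cv2.INTER_CUBIC))
E
```

```text
[0.5295 0.1345 0.1568] 0.1863251996478651 14.6833 [-0.8165 -0.0513 -1.2436]
[[-0.208  0.978 -0.003]
 [ 0.978  0.208 -0.001]
 [-0.    -0.003 -1.   ]]
wrist driver_tip 0.69 [312.2 250.8]
  world [0.5301 0.1319 0.0703] rel tool [-2.6  0.3 86.5] expected px [311.6751 246.6102]
wrist driver_grip 0.76 [313.6 350.5]
  world [0.5308 0.1328 0.1758] rel tool [ -2.    0.9 -19. ] expected px [311.0888 345.5286]
reset_hole 0.7 [316.2, 246.9] [0.5322 0.1334 0.066 ]
pair_hole 0.57 [273.8, 246.6] [0.5072 0.1283 0.066 ]
scene driver_tip 0.37 [281.9 258.8]
  world [0.5242 0.1268 0.0703] rel tool [-6.5 -6.5 86.5] expected px [278.746  259.3222]
scene driver_grip 0.57 [277.1 233.7]
  world [0.5313 0.1294 0.1758] rel tool [ -5.4   0.6 -19. ] expected px [276.0963 235.0482]
side driver_tip 0.68 [315.6 216.2]
  world [0.5317 0.1289 0.0703] rel tool [-6.   1.3 86.5] expected px [314.6703 215.0388]
side driver_grip 0.73 [317.  181.3]
  world [0.5322 0.1346 0.1758] rel tool [ -0.5   2.5 -19. ] expected px [316.0083 181.2882]
```

View pics/w11c.png

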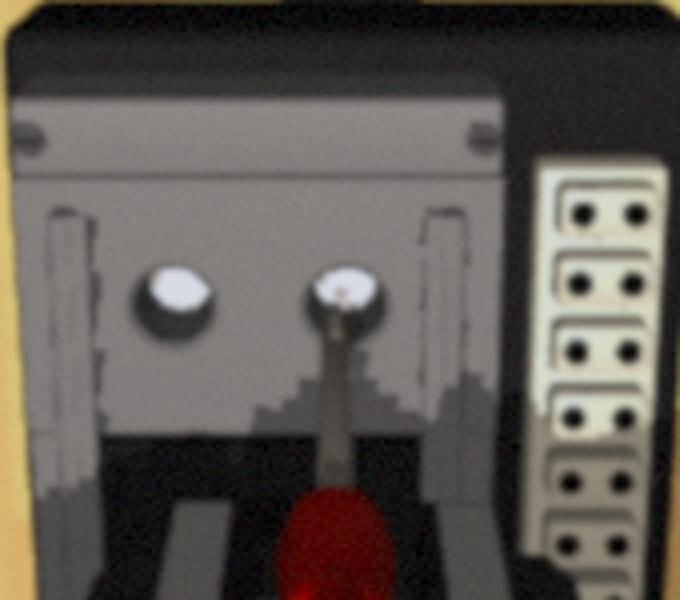

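View pics/w11s.png

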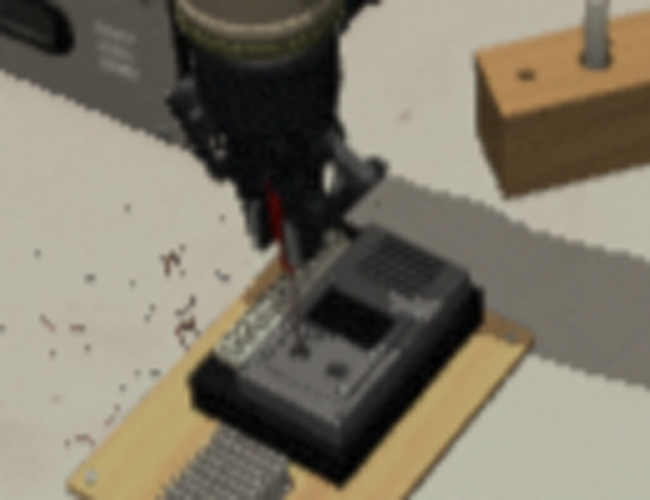

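View pics/w11d.png

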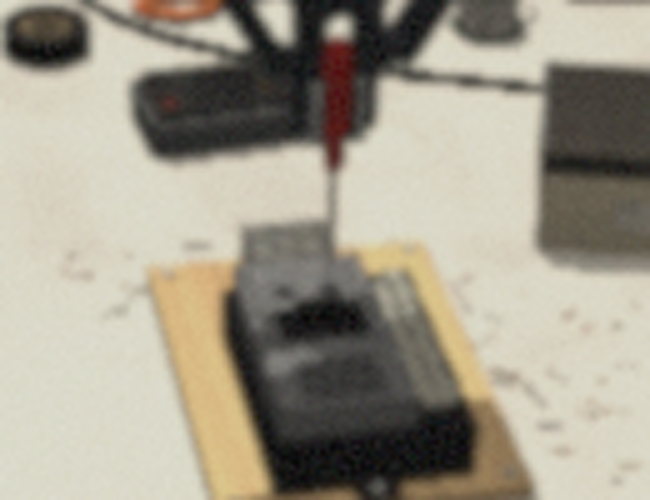

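Request:
apply_moves:
  steps:
    - {"dx": 0, "dy": 0, "dz": 0, "rx": 0, "ry": 0, "rz": 0, "fingers": 1}
    - {"dx": 0, "dy": 0, "dz": 0, "rx": 0, "ry": 0, "rz": 0, "fingers": 1}
    - {"dx": 0, "dy": 0, "dz": 0, "rx": 0, "ry": 0, "rz": 0, "fingers": 1}

```text
time: 15.53
tcp_pos: [0.5307, 0.1349, 0.159]
eef_rot: [0.629, 0.777, 0.0, -0.0]
ft_force: [-0.1, -0.0, -0.3]
grip_width: 0.182
```

```bash
cat > l3.py <<'E'
exec(open('look.py').read())
a=s['pixels'][200:290,270:370,::-1];cv2.imwrite('pics/'+n+'c.png',cv2.resize(a,None,fx=6,fy=6,interpolation=cv2.INTER_CUBIC))
E
python3 l3.py w12
```

```text
[0.5307 0.1349 0.159 ] 0.18243025736757257 15.5333 [-0.0968 -0.0014 -0.2663]
[[-0.208  0.978 -0.   ]
 [ 0.978  0.208  0.   ]
 [ 0.    -0.    -1.   ]]
```

View pics/w12c.png

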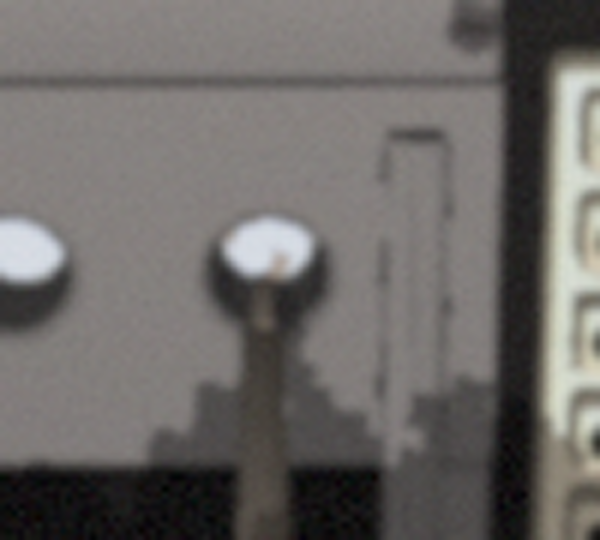

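Request:
apply_moves:
  steps:
    - {"dx": 1, "dy": 0.5, "dz": 1, "rx": 0, "ry": 0, "rz": 0, "fingers": 1}
    - {"dx": 1, "dy": 0.5, "dz": 5, "rx": 0, "ry": 0, "rz": 0, "fingers": 1}
    - {"dx": 1, "dy": 0.5, "dz": 10, "rx": 0, "ry": 0, "rz": 0, "fingers": 1}
    - {"dx": 1, "dy": 0.5, "dz": 13, "rx": 0, "ry": 0, "rz": 0, "fingers": 1}
    - {"dx": 1, "dy": 0.5, "dz": 13, "rx": 0, "ry": 0, "rz": 0, "fingers": 1}

```text
time: 16.0
tcp_pos: [0.5303, 0.1357, 0.1448]
eef_rot: [0.629, 0.777, -0.001, -0.001]
ft_force: [0.4, 0.2, -0.0]
grip_width: 0.183
```

```bash
python3 l3.py w13
```

```text
[0.5303 0.1357 0.1448] 0.18315851041977232 16.0 [ 0.436   0.2281 -0.0113]
[[-0.208  0.978 -0.002]
 [ 0.978  0.208 -0.   ]
 [-0.    -0.002 -1.   ]]
```

View pics/w13c.png

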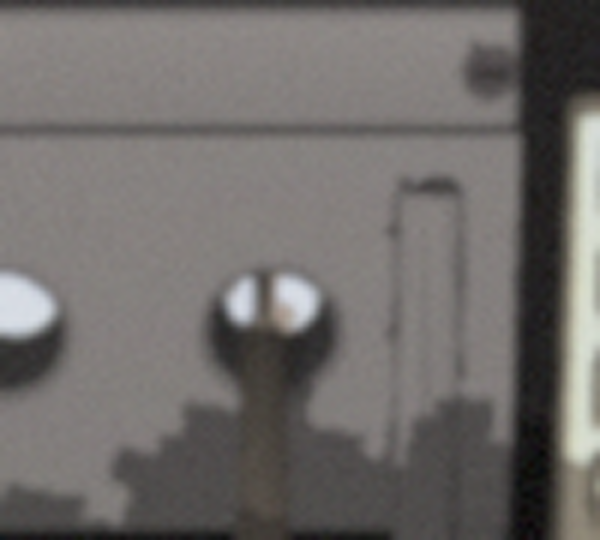

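Request:
apply_moves:
  steps:
    - {"dx": -1, "dy": 0.5, "dz": 0, "rx": 0, "ry": 0, "rz": 0, "fingers": 1}
    - {"dx": -2.2, "dy": 1, "dz": 0, "rx": 0, "ry": 0, "rz": 0, "fingers": 1}
    - {"dx": -2.2, "dy": 1, "dz": 0, "rx": 0, "ry": 0, "rz": 0, "fingers": 1}
    - {"dx": -2.2, "dy": 1, "dz": 0, "rx": 0, "ry": 0, "rz": 0, "fingers": 1}

```text
time: 16.38
tcp_pos: [0.5327, 0.1339, 0.1462]
eef_rot: [0.63, 0.777, 0.0, 0.0]
ft_force: [0.7, 0.6, -0.3]
grip_width: 0.181
```

```bash
python3 l3.py w14
```

```text
[0.5327 0.1339 0.1462] 0.18068398870921193 16.3833 [ 0.7404  0.6307 -0.3098]
[[-0.207  0.978  0.   ]
 [ 0.978  0.207  0.   ]
 [ 0.     0.    -1.   ]]
```

View pics/w14c.png

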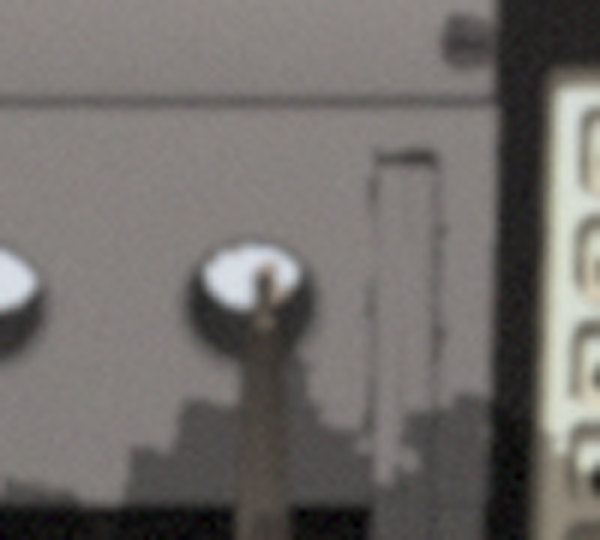

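Request:
apply_moves:
  steps:
    - {"dx": 0, "dy": -0.5, "dz": 0, "rx": 0, "ry": 0, "rz": 0, "fingers": 1}
    - {"dx": 0, "dy": -1, "dz": 2, "rx": 0, "ry": 0, "rz": 0, "fingers": 1}
    - {"dx": 0, "dy": -1, "dz": 4, "rx": 0, "ry": 0, "rz": 0, "fingers": 1}
    - {"dx": 0, "dy": -1, "dz": 6, "rx": 0, "ry": 0, "rz": 0, "fingers": 1}
    - {"dx": 0, "dy": -1, "dz": 6, "rx": 0, "ry": 0, "rz": 0, "fingers": 1}

```text
time: 16.85
tcp_pos: [0.5311, 0.1337, 0.1394]
eef_rot: [0.629, 0.777, -0.0, -0.0]
ft_force: [0.3, -0.3, 0.1]
grip_width: 0.185
```

```bash
python3 l3.py w15
```

```text
[0.5311 0.1337 0.1394] 0.18539076971467253 16.85 [ 0.3377 -0.3107  0.0712]
[[-0.208  0.978 -0.001]
 [ 0.978  0.208 -0.   ]
 [ 0.    -0.001 -1.   ]]
```

View pics/w15c.png

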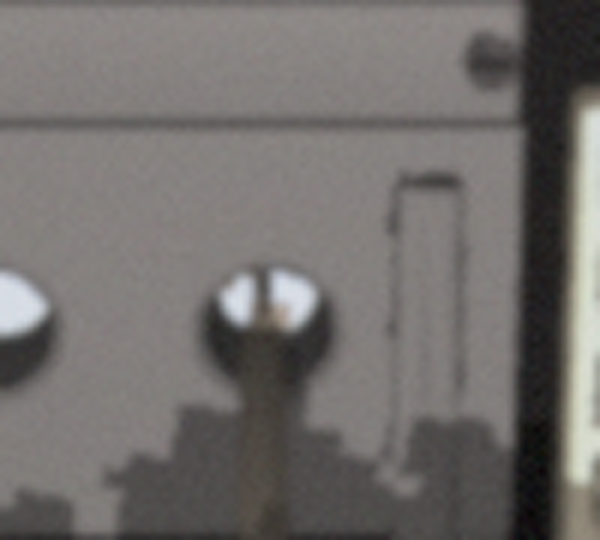

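Request:
apply_moves:
  steps:
    - {"dx": 0, "dy": 0, "dz": 1, "rx": 0, "ry": 0, "rz": 0, "fingers": 1}
    - {"dx": 0, "dy": 0, "dz": 2, "rx": 0, "ry": 0, "rz": 0, "fingers": 1}
    - {"dx": 0, "dy": 0, "dz": 2, "rx": 0, "ry": 0, "rz": 0, "fingers": 1}

```text
time: 17.15
tcp_pos: [0.5316, 0.1339, 0.1381]
eef_rot: [0.629, 0.777, 0.0, 0.0]
ft_force: [-0.3, 0.2, 2.1]
grip_width: 0.184
```

Request:
apply_moves:
  steps:
    - {"dx": 0, "dy": 0, "dz": 1, "rx": 0, "ry": 0, "rz": 0, "fingers": 1}
    - {"dx": 0, "dy": 0, "dz": 2, "rx": 0, "ry": 0, "rz": 0, "fingers": 1}
    - {"dx": 0, "dy": 0, "dz": 2, "rx": 0, "ry": 0, "rz": 0, "fingers": 1}

```text
time: 17.4
tcp_pos: [0.5316, 0.1339, 0.1361]
eef_rot: [0.629, 0.777, 0.0, 0.0]
ft_force: [-0.5, -0.1, 3.6]
grip_width: 0.183
```

Request:
apply_moves:
  steps:
    - {"dx": 0, "dy": 0, "dz": 1, "rx": 0, "ry": 0, "rz": 0, "fingers": 1}
    - {"dx": 0, "dy": 0, "dz": 2, "rx": 0, "ry": 0, "rz": 0, "fingers": 1}
    - {"dx": 0, "dy": 0, "dz": 2, "rx": 0, "ry": 0, "rz": 0, "fingers": 1}

```text
time: 17.65
tcp_pos: [0.5318, 0.1339, 0.1346]
eef_rot: [0.629, 0.777, 0.0, 0.0]
ft_force: [-1.0, -0.7, 8.4]
grip_width: 0.181
```

Request:
apply_moves:
  steps:
    - {"dx": 0, "dy": 0, "dz": 1, "rx": 0, "ry": 0, "rz": 0, "fingers": 1}
    - {"dx": 0, "dy": 0, "dz": 1, "rx": 0, "ry": 0, "rz": 0, "fingers": 1}
    - {"dx": 0, "dy": 0, "dz": 1, "rx": 0, "ry": 0, "rz": 0, "fingers": 1}
    - {"dx": 0, "dy": 0, "dz": 1, "rx": 0, "ry": 0, "rz": 0, "fingers": 1}
    - {"dx": 0, "dy": 0, "dz": 1, "rx": 0, "ry": 0, "rz": 0, "fingers": 1}

```text
time: 18.07
tcp_pos: [0.5319, 0.1339, 0.1343]
eef_rot: [0.629, 0.777, 0.001, 0.0]
ft_force: [-3.2, 0.2, 11.5]
grip_width: 0.185
```

Request:
apply_moves:
  steps:
    - {"dx": 0, "dy": 0, "dz": 0, "rx": 0, "ry": 0, "rz": 0, "fingers": 1}
    - {"dx": 0, "dy": 0, "dz": 0, "rx": 0, "ry": 0, "rz": 0, "fingers": 1}
    - {"dx": 0, "dy": 0, "dz": 0, "rx": 0, "ry": 0, "rz": 0, "fingers": 1}
    - {"dx": 0, "dy": 0, "dz": 0, "rx": 0, "ry": 0, "rz": 0, "fingers": 1}

```text
time: 18.4
tcp_pos: [0.5319, 0.134, 0.1343]
eef_rot: [0.629, 0.777, 0.001, 0.0]
ft_force: [-4.1, -1.0, 11.6]
grip_width: 0.182
```

```bash
python3 l3.py w16; python3 -c "
from h import *
snap('side','w16d');
a=cv2.imread('pics/w16.png')
o=readout.get_obs();print(o['ft_force'],o['moment'],o['tcp_pos'])"
```

```text
[0.5319 0.134  0.1343] 0.1823987849322657 18.4 [-4.1484 -0.9712 11.5823]
[[-0.208  0.978  0.002]
 [ 0.978  0.208  0.   ]
 [ 0.     0.002 -1.   ]]
[-2.77931495 -0.25443321 11.92500962] [-0.33299802  0.96806522  0.00435833] [0.53193222 0.13393067 0.1343015 ]
```

View pics/w16.png

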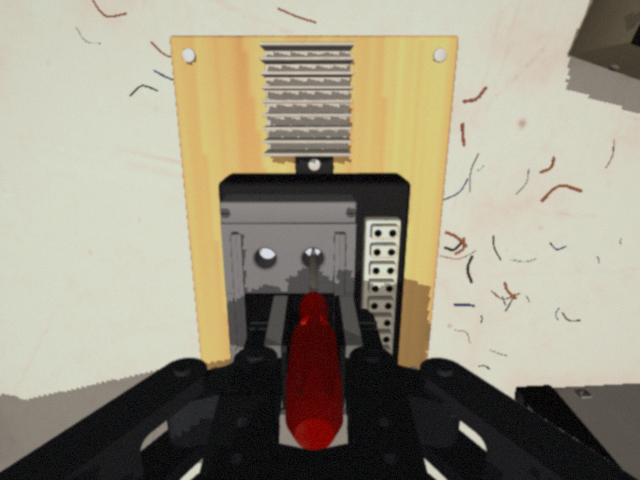

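View pics/w16d.png

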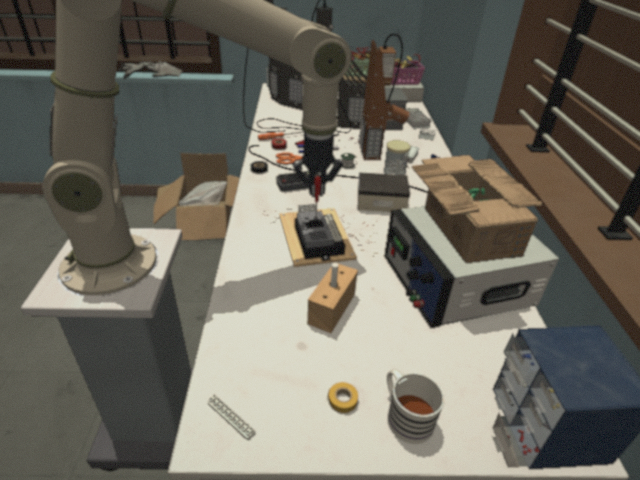

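```bash
python3 -c "
from h import *
print(robot.job_done())"
```

```text
the job is handed in; nothing more can be done
None
```

I slid the dust shutter open, took the screwdriver out of the block, and pressed the reset button in the hole nearer the terminal strip. The job was handed in at about 18.5 s, with the driver still gripped and the button held down.

- **Shutter:** I pushed it until it stopped. The push rose to 13 N with almost no further movement, and both holes were bare in the picture. The camera put the rib's travel at about 30–31 mm rather than 34 mm. That is slightly more than the roughly 2 mm calibration error, so I relied on the hard stop.
- **Button:** The force rose 2.1, 3.6, 8.4 and then settled at 11.6 N. The tool stopped sinking at a TCP height of 134.3 mm, about 1 mm below the 135.5 mm expected for fully down. This fits the button being on its hard stop, though I had no direct reading of the button itself.
- **Sideways force:** There was about 3–4 N sideways on the tool at the end, so the blade may be rubbing on the bottom or the wall of the hole.
- **Surroundings:** The other button was never touched. The pen, tape and spare strip look unmoved in the last side picture. The meter is partly hidden behind the gripper there, but the arm never went near it.

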